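# Fit the cell in the data logger and hold its recessed reset button

### The arm

A 7-joint arm with a two-finger parallel gripper is mounted at the origin on a cart in front of the work surface, level with it; the furniture and walls round the work are solid. World frame = base frame: x ahead of the robot, y to its left, z up, the work surface at z = 0. Lengths are in m, angles in rad, forces in N, time in s.
With the tool pointing down it reaches from about 0.4 to 0.85 m from the base axis. Payload 10.4 kg.
Tool frame: the origin (TCP) lies on the mounting face of the last link; the fingertips stand 173 mm ahead of it and the grasp point (between the pads) lies 155 mm ahead of it (robot.tip_reach is the distance from the TCP to the fingertips, in m); z points along the fingers, y is the line along which they close (so a half turn about z gives the same grasp; the last joint's range is limited). The gripper opens to 85 mm and grips with 20 to 120 N. Pads are 22 mm wide; open, the fingers measure 114 mm over their backs; the gripper's body (76 mm by 85 mm) begins 54 mm behind the grasp point. The pads swing forward as they close: fully open they stand 13 mm farther back than shut.
Start: joints at [1.172, 0.332, -0.065, 1.46, 0.022, 1.35, -0.088], TCP at [0.229, -0.581, 0.405] pointing down, gripper open.
Joint ranges: [-2.6, 2.6], [-0.5, 2.12], [-1.47, 1.34], [0.16, 2.42], [-1.27, 4.41], [0.06, 2.06], [-2.6, 2.6]. Speed limits (rad/s): [2.22, 2.22, 2.79, 2.79, 3.14, 3.14, 3.14].

### API

Orientations are given as a unit quaternion [w, x, y, z].
In Python, from workcell import robot gives the robot as it stands.
- The arm moves only by the tool apply_moves, never from a script. Its argument "motion" is a list that holds one entry, the list of rows, each a list of 7 numbers: the closure, from 0 (fully open) to 1 (shut), then the shift along the tool's x, y, z in shares of 0.75 m (1.0 is 0.75 m), then the turn, a rotation vector about the tool's x, y, z in parts of the range, where 1.0 means pi/2 rad. In form: [[[grip, tx, ty, tz, ax, ay, az], ...]]. A call has 1 to 5 rows; each row is the pose to reach, as a shift and turn from the pose commanded when the call began, along the tool's axes at that moment; what a row does not reach only later rows make up. A row lasts 1/8 s, in which the tool goes at most 62.5 mm and 10.7 degrees, less where a joint would pass 70% of its speed; a pose out of reach is approached as far as the arm can. A shift or turn number past 1, either way, is cut back to 1. A call with a gripper value outside its range is refused whole. The fingers move at their own pace and stop on an object; "force" is the grip in N (left out, the last holds). Time passes only in rows, so rows that repeat a pose let the fingers close. It gives the time, the measured TCP pose, the force, the opening and the grip force at its end, in the units of the state.
- robot.state(): the state, without advancing time (a new reading comes with each control period).
- robot.capture(name): name is "scene" or "side" or "wrist"; returns a dict with "color" (400x640x3 uint8, red, green, blue), "range_z" (400x640 float32, m along the optical axis (not along the pixel's ray), 0 where there is no reading), "intrinsics" (3x3 intrinsics, pixels), "extrinsics" (4x4, takes a point from world to camera coordinates). Camera axes: x right, y down, z forward; pixel columns grow to the right and rows downward; lengths in m; the calibration is good to about 2 mm. The wrist camera is an equidistant fisheye: a pixel r from the principal point sees the ray r / f radians off the axis. A picture is of the moment at which its call begins.
- robot.job_done(): hands the job in; it is judged then, once.
Trained networks look in the newest picture that a camera, given by its name, has taken for a name from the list of things; names that differ only in an ending like _2 or _b are one class to them, and where a whole thing is asked for, a point or a joint stands for the part that bears it (a point fixed in the world has none). Each returns a list of dicts, best first, with "confidence" (0 to 1); they miss things now and then, are a little off and sometimes report something else, mostly with a low value. They report only what shows in the picture. A call takes as long as a camera call.
- robot.search_frame(camera, query): "extent" ([left, top, width, height] in pixels, round what is visible of it).
- robot.cut_out(camera, query): "mask" (400x640 bool, what is visible of it) and "extent" ([left, top, width, height] in pixels, round what is visible of it).
- robot.place_of(camera, query): "point" ([row, column] in pixels: a listed point, or the origin of a listed thing).
The state is a dict: "clock": time; "q": joint angles; "joint_vel": joint speeds; "tau": joint torques, N m; "eef_pos": TCP position; "tool_rot": TCP orientation; "ft_force": force on the tool from outside, world axes, zero at the start; "moment": the same for the moment, N m; "finger_gap": finger opening in m; "grip_force": force on a finger pad.
Only numpy, scipy, OpenCV 4.12 (cv2) and the standard library are available. Lean on these libraries where they do the work, as an engineer would, in place of code of your own. Each camera call takes 0.05 s, during which the arm holds its last target. There are 200 camera calls.

### The job

Push the loose green lithium cell down past the sprung jaw of the clip on the data logger until it sits fully home in the clip with the jaw closed over it (either way round will do), and let go of it. Then take the longer, slimmer screwdriver from the rack by its handle, pass its blade through the small round hole in the logger's cover and press the recessed reset button fully down; finish while still gripping the screwdriver and holding the button down. Leave the short fat screwdriver and the small round tub where they are.

Things in the scene. Friction and masses are not known exactly. Their poses are not given: they have to be found in the camera images.
- logger: Data logger, fixed, at a varying place and yaw: aluminium base plate 200 x 124 x 10 mm (x, y, z); at its -x end a black open clip for the cell, at its +x end a grey covered box 96 x 112 mm (x from -4 to +92 mm), top face 56 mm above the bench. Origin: centre of the plate's underside on the bench; z up.
- clip_seat (a point): Where the cell's centre lies when home, at logger x -58, y 0, z 33 mm; axes as the logger's; the seated cell lies along y. Clip 22 mm long in y, so 14 mm of cell stands free at each end, nothing beyond it; the plate is 23 mm below. Fixed prong on the -x side, inner face 7.5 mm away, flared above to 26 mm up; jaw on the +x side; mouth above about 20 mm wide.
- jaw (a joint): Angle of the sprung hinged steel jaw: 0 closed (its rest), about 0.3 while the cell passes, opens toward logger +x. Its round nose, 7 mm above the seat, overhangs the cell by 3 mm; above it a lead-in flares outward to 26 mm above the seat. Pushing the cell straight down past it takes about 3 to 15 N; it then springs back over the cell.
- cell: Green cylindrical lithium cell, 14 mm diameter, 50 mm long along its y, 20 g or so, lying loose on the bench (it can roll). Origin on its surface, 7 mm below its centre as it lies at the start. It can be gripped over its two flat ends (50 mm) from above.
- cell_center (a point): Centre of the cell, 7 mm above the bench as it lies; y along the cell.
- tool_rack: Plywood screwdriver rack, fixed, at a varying place and any yaw: 60 x 150 mm foot, top board 104 mm above the bench with two 11 mm through holes at y = -40 and y = +40 mm. A screwdriver hangs blade down in each, handle resting on the top board. Origin: centre of its underside.
- red_driver: The longer, slimmer screwdriver (red and black handle), 176 mm long, 60 g, standing blade down in the rack's hole at the rack's y = -40 mm. Its y runs from blade to handle (up). Handle about 22 to 24 mm thick and 83 mm long, from 3 to 86 mm along y; blade about 5 mm thick, from 3 to -88 mm.
- driver_grip (a point): Middle of that screwdriver's handle on its axis, 42 mm above the rack's top board at the start; 133 mm from the tip.
- driver_tip (a point): Tip of that screwdriver's blade, on its axis. At the start 13 mm above the bench: lift it at least 95 mm to clear the rack, 170 mm to pass over the other screwdriver.
- yellow_driver: The short fat screwdriver (black and yellow handle 32 mm thick, top 177 mm above the bench), standing in the rack's other hole, 80 mm away. To be left there.
- tub: Small clear round tub with a lid, 73 mm diameter, 44 mm high, loose on the bench. To be left there. Origin under its centre.
- aperture (a point): Centre of the round 15 mm hole in the logger's cover, at the cover's top face, 56 mm above the bench; on the logger at x = 56, y = 22 mm. Cover 4 mm thick, the space below is open down to the button. It is too small for fingers.
- button_top (a point): Centre of the top of the white reset button, 18 mm diameter, straight below the hole, 23 mm below the cover's top face when up.
- reset_button (a joint): How far the sprung button is pressed down: 0 up, 0.006 m fully down. It starts to move at about 1.7 N and is fully down at about 5 N; it springs up again when released.

How it is judged:
On the way, in this order (a step that is already met when the one before it is completed fails the run):
1. the cell sits home in the clip, the jaw is closed over it and the fingers have let go of it (x of cell_center in the frame of clip_seat between -0.003 and 0.003 m and y of cell_center in the frame of clip_seat between -0.008 and 0.008 m and z of cell_center in the frame of clip_seat between -0.003 and 0.003 m and angle between the y axis of cell and the y axis of clip_seat, either way round below 0.12 rad and value of joint jaw below 0.1 rad and contact force between the fingers and cell below 0.05 N), for 0.2 s.
2. the long screwdriver is out of the rack, gripped by the fingers (height (world z) of driver_tip above 0.06 m and contact force between the fingers and red_driver above 1 N), for 0.1 s.
3. its blade, through the hole, presses the reset button down (value of joint reset_button above 0.0045 m and horizontal distance between driver_tip and aperture below 0.0075 m and z of driver_tip in the frame of aperture below -0.015 m and contact force between red_driver and logger above 1.5 N and contact force between the fingers and red_driver above 2 N), for 0.3 s.
At the end, for the whole second after the job is handed in: Cell home in the clip (3 mm across and in height, 8 mm along, 0.12 rad), jaw within 0.1 rad of closed, fingers off it; long screwdriver gripped, its tip through the hole over 15 mm below the cover, pushing over 1.5 N, button down over 4.5 of 6 mm, all through the last second (all of step 1 and all of step 3); the arm keeps its last pose, push and grip.
It fails at once if the short screwdriver is disturbed in the rack (distance of yellow_driver from where it was at the start of the episode above 0.03 m).
It fails at once if the tub is pushed away (distance of tub from where it was at the start of the episode above 0.03 m).
It also fails if it takes over 51 s, if anything falls off the work surface, if the arm or the gripper's body presses on something with over 40 N, if the wrist force passes 120 N, or if a joint passes its speed limit or range.

## Working session

There is one attempt and no reset: what is moved stays moved. The work goes in short steps, Python scripts to look and compute and a tool call to move; the robot and the scene stay as the last step left them, time stands still between calls to the robot, and variables do not carry over. Pictures are saved under pics/ and viewed, at most 10 in all, crops included, and the job is handed in when it is done.

Besides the shell and the picture viewer there is one more tool, called after "Request:" in YAML: its name, and indented under it one key for each argument. apply_moves: Moves the arm, as the interface text tells. Its arguments: {"type":"object","properties":{"motion":{"type":"array","items":{"type":"array","items":{"type":"array","items":{"type":"number"}}}},"force":{"type":"number"}},"required":["motion"]}

```bash
ls; mkdir -p pics; cat > h.py <<'E'
import numpy as np, cv2
from scipy.spatial.transform import Rotation as R
from workcell import robot
def ray(c,uv):
    K=c["intrinsics"];E=c["extrinsics"];u,v=uv
    x=(u-K[0,2])/K[0,0];y=(v-K[1,2])/K[1,1]
    if c.get("fish"):
        r=np.hypot(x,y);d=np.array([x/r*np.sin(r),y/r*np.sin(r),np.cos(r)]) if r>1e-9 else np.array([0,0,1.])
    else: d=np.array([x,y,1.])
    Rw=E[:3,:3].T
    return -Rw@E[:3,3], Rw@d
def at_z(c,uv,z):
    o,d=ray(c,uv);return o+d*(z-o[2])/d[2]
def tri(rs):
    A=np.zeros((3,3));b=np.zeros(3)
    for o,d in rs:
        d=d/np.linalg.norm(d);P=np.eye(3)-np.outer(d,d);A+=P;b+=P@o
    p=np.linalg.solve(A,b)
    e=[np.linalg.norm((np.eye(3)-np.outer(d/np.linalg.norm(d),d/np.linalg.norm(d)))@(p-o)) for o,d in rs]
    return p,np.round(e,4)
def cap(n):
    c=dict(robot.capture(n));c["fish"]=(n=="wrist");return c
def cloud(c,m=None):
    z=c["range_z"];v,u=np.nonzero((z>0)&(m if m is not None else True))
    K=c["intrinsics"];E=c["extrinsics"];zz=z[v,u]
    x=(u-K[0,2])/K[0,0];y=(v-K[1,2])/K[1,1]
    if c["fish"]:
        r=np.hypot(x,y)+1e-9;s=np.tan(r)/r;x=x*s;y=y*s
    p=np.stack([x*zz,y*zz,zz],1)
    return (p-E[:3,3])@E[:3,:3]
def save(c,f): cv2.imwrite("pics/"+f,c["color"][...,::-1])
E
python3 - <<'E'
from h import *
np.set_printoptions(precision=4,suppress=True)
s=robot.state();print({k:np.round(v,3) for k,v in s.items()})
C={n:cap(n) for n in("scene","side","wrist")}
save(C["scene"],"a.png");save(C["side"],"b.png");save(C["wrist"],"w.png")
for q in["logger","clip_seat","cell_center","tool_rack","driver_grip","driver_tip","yellow_driver","tub","aperture","button_top","red_driver"]:
    rs=[]
    for n in C:
        L=robot.place_of(n,q)
        if L:
            p=L[0]["point"];print(q,n,np.round(p,1),round(L[0]["confidence"],2),end=" | ")
            if L[0]["confidence"]>.4: rs.append(ray(C[n],(p[1],p[0])))
    print()
    if len(rs)>1: print("   ",*tri(rs))
E
```

```text
pics
{'clock': np.float64(0.0), 'q': array([ 1.172,  0.333, -0.065,  1.461,  0.022,  1.35 , -0.088]), 'joint_vel': array([-0.001, -0.   ,  0.003, -0.002,  0.002,  0.001, -0.001]), 'tau': array([ -0.001, -62.544,   0.049, -39.161,   0.016,   0.01 ,   0.   ]), 'eef_pos': array([ 0.229, -0.581,  0.404]), 'tool_rot': array([-0.001,  0.982,  0.187, -0.   ]), 'ft_force': array([0.446, 0.293, 0.056]), 'moment': array([ 0.054, -0.02 , -0.034]), 'grip_force': np.float64(0.0), 'finger_gap': np.float64(0.085)}
logger scene [241. 315.] 0.64 | logger side [227.5 298.9] 0.74 | 
    [0.5491 0.0544 0.0016] [0.0008 0.0008]
clip_seat scene [244.5 326.9] 0.74 | clip_seat side [216.6 281.6] 0.88 | 
    [0.4978 0.0627 0.0386] [0.0021 0.0021]
cell_center scene [247.1 222.1] 0.66 | 
tool_rack scene [317.7 273.9] 0.9 | tool_rack side [203.1 274.2] 0.71 | 
    [ 0.4814  0.2901 -0.0128] [0.0047 0.0047]
driver_grip scene [271.8 272.5] 0.6 | driver_grip side [159.4 276.3] 0.73 | 
    [0.4919 0.2673 0.1587] [0.0044 0.0044]

yellow_driver scene [317.3 261.5] 0.78 | yellow_driver side [166.2 260. ] 0.57 | 
    [0.443  0.3437 0.1156] [0.0026 0.0026]
tub scene [241.6 222.1] 0.6 | tub side [200.8 351.6] 0.8 | 
    [0.7541 0.2316 0.0033] [0.0088 0.0088]
aperture scene [218.3 297.5] 0.88 | aperture side [199.6 273.1] 0.26 | 
button_top scene [271.8 274.8] 0.36 | 
red_driver scene [284.4 272.9] 0.62 | red_driver side [176.8 275. ] 0.65 | 
    [0.491  0.2671 0.0985] [0.0013 0.0013]
```

```bash
python3 - <<'E'
import cv2,numpy as np
a=cv2.imread("pics/a.png")[190:340,170:370];b=cv2.imread("pics/b.png")[110:260,220:420]
cv2.imwrite("pics/ab.png",np.hstack([cv2.resize(i,(400,300),interpolation=3) for i in(a,b)]))
cv2.imwrite("pics/ab.png",np.vstack([cv2.imread("pics/ab.png"),np.hstack([cv2.resize(cv2.imread("pics/"+i),(400,250)) for i in("a.png","b.png")])]))
E
```

```text
(no output)
```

View pics/ab.png

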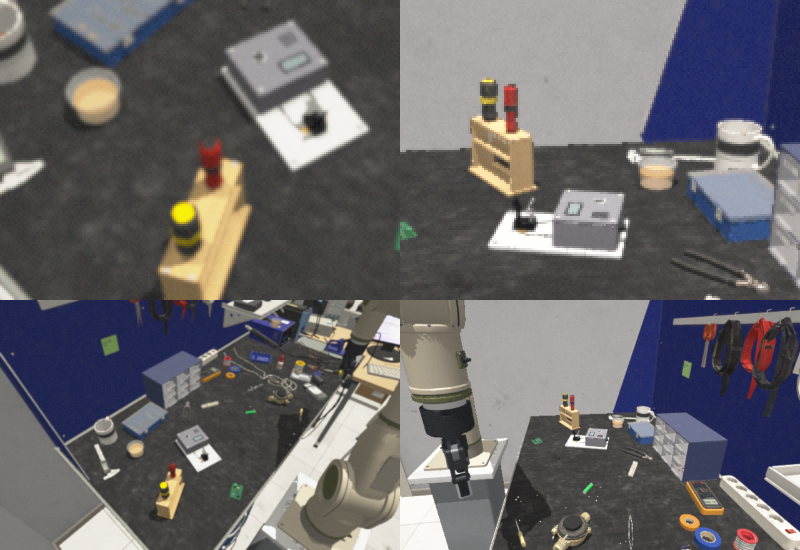

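The crops show the logger at scene (315,241), the rack with yellow in front and red behind it at scene (272,285), and the tub at scene (218,240). The cell is the green stick near scene (400,178) and side (301,303), far from where the network reported it.

```bash
python3 - <<'E'
from h import *
np.set_printoptions(precision=4,suppress=True)
C={n:cap(n) for n in("scene","side")}
ends={}
for n,(u0,v0) in dict(scene=(400,178),side=(301,303)).items():
    c=C[n];hsv=cv2.cvtColor(c["color"],cv2.COLOR_RGB2HSV)
    m=cv2.inRange(hsv,(45,90,60),(85,255,255))
    k,lab,st,ce=cv2.connectedComponentsWithStats(m)
    i=1+np.argmin(np.hypot(*(ce[1:]-(u0,v0)).T));v,u=np.nonzero(lab==i)
    P=np.stack([u,v],1);w=np.linalg.svd(P-P.mean(0),full_matrices=False)[2][0]
    t=(P-P.mean(0))@w
    e=[P.mean(0)+w*t.min(),P.mean(0)+w*t.max()]
    print(n,st[i],ce[i],[at_z(c,x,.007) for x in e],at_z(c,ce[i],.007)); ends[n]=ray(c,ce[i])
    print(np.median(cloud(c,lab==i),0))
    L=robot.cut_out(n,"cell")
    for l in L[:3]: print("net",l["extent"],l["confidence"])
print(tri(list(ends.values())))
for q in["logger","tool_rack","red_driver","yellow_driver","tub"]:
  for n in C:
    L=robot.cut_out(n,q)
    if L:
        p=cloud(C[n],L[0]["mask"]);
        print(q,n,L[0]["confidence"],np.median(p,0),np.percentile(p,[3,97],axis=0).ravel())
        if q=="logger":
            t=p[np.abs(p[:,2]-.056)<.006];r=cv2.minAreaRect((t[:,:2]*1000).astype(np.float32));print("top",r)
# wrist camera relative to tool
s=robot.state();w=cap("wrist");E=w["extrinsics"];T=R.from_quat(s["tool_rot"],scalar_first=True).as_matrix()
print("cam in tool",T.T@(-E[:3,:3].T@E[:3,3]-s["eef_pos"]));print(E[:3,:3]@T)
print(T, w["intrinsics"])
E
```

```text
scene [394 176  14   7  76] [400.4211 179.0132] [array([ 0.4917, -0.3439,  0.007 ]), array([ 0.5199, -0.3058,  0.007 ])] [ 0.5062 -0.3243  0.007 ]
[ 0.5047 -0.32    0.0127]
net [397.9, 177.9, 8.3, 8.9] 0.59
side [293 293  16  16 119] [301.2017 300.2017] [array([ 0.5267, -0.2954,  0.007 ]), array([ 0.4919, -0.3363,  0.007 ])] [ 0.5089 -0.3163  0.007 ]
[ 0.5085 -0.3208  0.0124]
net [338.5, 187.9, 19.7, 20.6] 0.51
net [294.3, 295.1, 12.7, 12.9] 0.49
(array([ 0.5067, -0.3214,  0.0102]), array([0.0017, 0.0017]))
logger scene 0.63 [0.5453 0.0659 0.0269] [ 0.4551 -0.0046  0.0085  0.6371  0.1232  0.06  ]
top ((557.8673706054688, 49.97495651245117), (113.98116302490234, 167.69183349609375), 73.08753204345703)
logger side 0.9 [0.5641 0.0131 0.0265] [ 0.4573 -0.0281  0.0031  0.6406  0.1057  0.058 ]
top ((562.0809326171875, 47.21394729614258), (119.71141052246094, 162.4901885986328), 73.10521697998047)
tool_rack scene 0.73 [0.4514 0.3056 0.0745] [0.4189 0.2254 0.0071 0.4951 0.3688 0.1079]
tool_rack side 0.84 [0.4759 0.2726 0.0587] [0.4254 0.218  0.0065 0.522  0.3587 0.1055]
red_driver scene 0.51 [0.4804 0.2644 0.1689] [0.4759 0.2534 0.1199 0.4916 0.271  0.1911]
red_driver side 0.48 [0.4899 0.2503 0.1507] [0.4802 0.2441 0.1063 0.5008 0.2588 0.1884]
yellow_driver scene 0.75 [0.4456 0.3353 0.1652] [0.437  0.2942 0.0035 0.5338 0.3458 0.1819]
yellow_driver side 0.54 [0.4544 0.3171 0.1469] [0.4419 0.3122 0.1118 0.4659 0.3255 0.176 ]
tub scene 0.57 [0.7386 0.2462 0.0425] [0.7128 0.211  0.0045 0.7764 0.2753 0.0473]
tub side 0.77 [0.7455 0.2194 0.0383] [0.7185 0.2049 0.0074 0.7762 0.2674 0.0452]
cam in tool [0.0727 0.     0.0309]
[[ 0.0002  1.      0.0002]
 [-0.957   0.0003 -0.2902]
 [-0.2902 -0.0001  0.957 ]]
[[ 0.9302  0.367   0.0001]
 [ 0.367  -0.9302 -0.0001]
 [ 0.      0.0001 -1.    ]] [[309.7069   0.     314.7093]
 [  0.     309.7069 196.9307]
 [  0.       0.       1.    ]]
```

The manual's scale: shifts go in shares of 0.75 m and turns go in shares of pi/2 rad. Converting my numbers, 0.354 m / 0.75 = 0.472, -0.14 m / 0.75 = -0.1867, -0.93 rad / 1.5708 = -0.5921.

Request:
apply_moves:
  motion:
    - [[0, 0.472, -0.1867, 0.08, 0, 0, -0.5921], [0, 0.472, -0.1867, 0.08, 0, 0, -0.5921], [0, 0.472, -0.1867, 0.08, 0, 0, -0.5921], [0, 0.472, -0.1867, 0.08, 0, 0, -0.5921], [0, 0.472, -0.1867, 0.08, 0, 0, -0.5921]]
  force: 40

```text
clock: 3.18
eef_pos: [0.4559, -0.369, 0.3561]
tool_rot: [0.0, 0.793, 0.61, 0.0]
ft_force: [0.5, -0.6, 0.3]
finger_gap: 0.0855
grip_force: 0.0
```

Converted, 0.06 m / 0.75 = 0.08, 0.037 m / 0.75 = 0.0493, -0.93 rad / 1.5708 = -0.5921.

Request:
apply_moves:
  motion:
    - [[0, 0.08, 0.0493, 0.04, 0, 0, -0.5921], [0, 0.08, 0.0493, 0.04, 0, 0, -0.5921], [0, 0.08, 0.0493, 0.04, 0, 0, -0.5921], [0, 0.08, 0.0493, 0.04, 0, 0, -0.5921], [0, 0.08, 0.0493, 0.04, 0, 0, -0.5921]]

```text
clock: 3.8
eef_pos: [0.5062, -0.3222, 0.326]
tool_rot: [-0.0, 0.435, 0.901, -0.0]
ft_force: [0.4, -0.4, 0.3]
finger_gap: 0.0854
grip_force: 0.0
```

```bash
cat >> h.py <<'E'
def delta(goal,yyaw=None,s=None):
    """tool-axis shift & z turn to bring TCP to goal (world) with tool y along yyaw (mod pi), tool vertical"""
    s=s or robot.state();T=R.from_quat(s["tool_rot"],scalar_first=True)
    d=T.inv().apply(np.array(goal)-s["eef_pos"]);r=np.zeros(3)
    if yyaw is not None:
        y=T.apply([0,1,0]);a=np.arctan2(y[1],y[0]);k=(yyaw-a+np.pi/2)%np.pi-np.pi/2;a+=k
        G=R.from_matrix(np.array([[-np.sin(a),np.cos(a),0],[np.cos(a),np.sin(a),0],[0,0,-1]]).T)
        r=(T.inv()*G).as_rotvec()
    print("move",np.round(d,4),np.round(r,4))
def green(c,smin=90):
    m=cv2.inRange(cv2.cvtColor(c["color"],cv2.COLOR_RGB2HSV),(45,smin,50),(85,255,255))
    k,lab,st,ce=cv2.connectedComponentsWithStats(m)
    return [(st[i],ce[i],lab==i) for i in range(1,k) if st[i][4]>60]
E
python3 - <<'E'
from h import *
np.set_printoptions(precision=4,suppress=True)
c=cap("wrist");save(c,"w1.png");s=robot.state();print(s["eef_pos"],s["tool_rot"],s["q"])
for st,ce,m in green(c):
    v,u=np.nonzero(m);
    ctr,(w,h),a=cv2.minAreaRect(np.stack([at_z(c,x,.008)[:2]*1000 for x in zip(u,v)]).astype(np.float32))
    print(st,ce,ctr,w,h,a,np.median(cloud(c,m),0))
E
```

```text
[ 0.5062 -0.3223  0.326 ] [ 0.      0.4309  0.9024 -0.0001] [ 0.9079  0.3805 -0.5196  1.6077  0.1988  1.2064  1.0278]
[288 169  51  26 745] [313.1852 181.953 ] (502.58880615234375, -322.5431823730469) 48.28040313720703 14.814318656921387 53.000465393066406 [ 0.5024 -0.3213  0.0126]
```

View pics/w1.png

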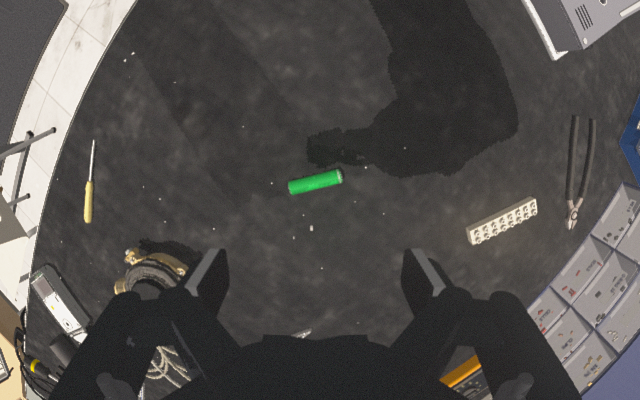

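The wrist view shows the cell centred at (315,182), with clear space for both fingers around it. Next I descend and grip.

Converted, 0.154 m / 0.75 = 0.2053, -0.0025 m / 0.75 = -0.0033, -0.245 rad / 1.5708 = -0.156.

Request:
apply_moves:
  motion:
    - [[0, 0.0027, -0.0033, 0.0667, 0, 0, -0.1146], [0, 0.0027, -0.0033, 0.1333, 0, 0, -0.156], [0, 0.0027, -0.0033, 0.18, 0, 0, -0.156], [0, 0.0027, -0.0033, 0.2053, 0, 0, -0.156], [0, 0.0027, -0.0033, 0.2053, 0, 0, -0.156]]

```text
clock: 4.47
eef_pos: [0.5028, -0.3221, 0.1714]
tool_rot: [-0.001, 0.325, 0.946, 0.0]
ft_force: [0.5, -0.4, 0.7]
finger_gap: 0.0856
grip_force: 0.0
```

Request:
apply_moves:
  motion:
    - [[0.3, 0, 0, 0, 0, 0, 0], [0.6, 0, 0, 0, 0, 0, 0], [0.6, 0, 0, 0, 0, 0, 0], [0.6, 0, 0, 0, 0, 0, 0]]
  force: 50

```text
clock: 4.97
eef_pos: [0.5035, -0.3225, 0.1739]
tool_rot: [0.001, 0.325, 0.946, -0.0]
ft_force: [-1.6, 1.1, 7.9]
finger_gap: 0.0486
grip_force: 50.3
```

Converted, 0.304 m / 0.75 = 0.4053, 0.25 m / 0.75 = 0.3333, -0.367 rad / 1.5708 = -0.2336.

Request:
apply_moves:
  motion:
    - [[0.6, 0, 0, -0.08, 0, 0, 0], [0.6, 0.3333, 0.4053, -0.248, 0, 0, -0.1146], [0.6, 0.3333, 0.4053, -0.248, 0, 0, -0.2336], [0.6, 0.3333, 0.4053, -0.248, 0, 0, -0.2336], [0.6, 0.3333, 0.4053, -0.248, 0, 0, -0.2336]]

```text
clock: 5.6
eef_pos: [0.4962, -0.0823, 0.3097]
tool_rot: [0.001, 0.147, 0.989, -0.0]
ft_force: [1.5, -0.1, 0.4]
finger_gap: 0.0483
grip_force: 52.4
```

```bash
python3 - <<'E'
from h import *
delta((0.4935,.071,.36),np.radians(73))
E
```

```text
move [ 0.0469  0.1459 -0.0505] [-0.0007  0.0017  0.0026]
```

Converted, 0.146 m / 0.75 = 0.1947, -0.05 m / 0.75 = -0.0667.

Request:
apply_moves:
  motion:
    - [[0.6, 0.0627, 0.1947, -0.0667, 0, 0, 0], [0.6, 0.0627, 0.1947, -0.0667, 0, 0, 0], [0.6, 0.0627, 0.1947, -0.0667, 0, 0, 0], [0.6, 0.0627, 0.1947, -0.0667, 0, 0, 0]]

```text
clock: 6.1
eef_pos: [0.4935, 0.0725, 0.36]
tool_rot: [0.002, 0.144, 0.99, 0.0]
ft_force: [0.3, -0.2, -0.4]
finger_gap: 0.048
grip_force: 52.4
```

```bash
python3 - <<'E'
from h import *
np.set_printoptions(precision=4,suppress=True)
c=cap("wrist");save(c,"w2.png");s=robot.state();print(s["eef_pos"],s["tool_rot"],s["q"])
np.savez("w2.npz",**c)
for q,z in(("clip_seat",.033),("logger",0),("aperture",.056),("cell_center",.2)):
    for l in robot.place_of("wrist",q)[:1]:
        p=l["point"];print(q,p,l["confidence"],at_z(c,(p[1],p[0]),z))
for st,ce,m in green(c): print(st,ce,np.median(cloud(c,m),0))
P=cloud(c);ok=(np.abs(P[:,2]-.010)<.004)&(abs(P[:,0]-.55)<.16)&(abs(P[:,1]-.05)<.12)
print(ok.sum(),cv2.minAreaRect((P[ok][:,:2]*1000).astype(np.float32)))
E
```

```text
[0.4936 0.0703 0.3592] [ 0.001   0.1452  0.9894 -0.0002] [ 0.5871  0.1745 -0.8869  1.813   0.1451  1.2195  0.937 ]
clip_seat [105.6, 492.8] 0.69 [0.4655 0.2766 0.033 ]
logger [223.3, 309.3] 0.76 [0.5468 0.0499 0.    ]
aperture [292.5, 332.2] 0.71 [0.6084 0.0573 0.056 ]
cell_center [261.2, 313.5] 0.95 [0.4897 0.0724 0.2   ]
[254   0  59  28 721] [281.1387   9.3495] [0.3119 0.0878 0.0017]
[266 260  33  13 154] [275.8636 267.8182] [0.4886 0.053  0.1995]
[338 265  23   7  63] [352.0317 269.381 ] [0.5    0.0896 0.1993]
9200 ((543.314697265625, 52.596187591552734), (124.79324340820312, 190.21624755859375), 73.26683807373047)
```

View pics/w2.png

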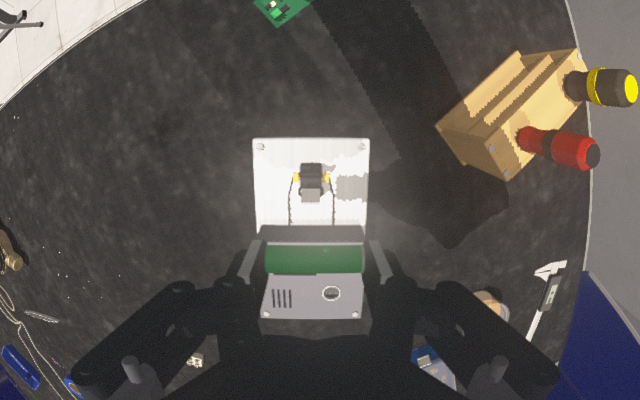

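The wrist view shows the plate's -x corners at about (254,139) and (369,139), the clip at (311,183) and the hole at (332,293). The cell is gripped level at (314,260).

```bash
cat > m.py <<'E'
from h import *
np.set_printoptions(precision=4,suppress=True)
c=dict(np.load("w2.npz"));c["fish"]=True
g=cv2.cvtColor(c["color"],cv2.COLOR_RGB2GRAY)
m=np.zeros_like(g);m[130:226,240:380]=(g[130:226,240:380]>140)
k,lab,st,ce=cv2.connectedComponentsWithStats(m);i=1+np.argmax(st[1:,4]);v,u=np.nonzero(lab==i)
P=np.array([at_z(c,x,.010)[:2] for x in zip(u,v)])
r=cv2.minAreaRect((P*1000).astype(np.float32));print(st[i],r)
B=cv2.boxPoints(r)/1000;print(B)
# left/right edges and -x edge by line fits
def edge(pts): 
    l=cv2.fitLine(np.array([at_z(c,p,.010)[:2]*1000 for p in pts],np.float32),cv2.DIST_HUBER,0,.01,.01).ravel();return l
rows=range(150,215);M=lab==i
Lf=edge([(np.nonzero(M[y])[0].min()-.5,y) for y in rows]);Rt=edge([(np.nonzero(M[y])[0].max()+.5,y) for y in rows if np.nonzero(M[y])[0].max()>350])
Tp=edge([(x,np.nonzero(M[:,x])[0].min()-.5) for x in range(262,362)])
for n,l in(("L",Lf),("R",Rt),("T",Tp)): print(n,l,np.degrees(np.arctan2(l[1],l[0])))
for p in[(254,138.5),(369.5,138.5)]: print(at_z(c,p,.010))
ap=at_z(c,(331.8,292.8),.056)
for yaw in(-17.5,-17,-16.5):
    yaw=np.radians(yaw);ex=np.array([np.cos(yaw),np.sin(yaw)]);ey=np.array([-ex[1],ex[0]])
    xe=Tp[2:]@ex/1000;yl,yr=Lf[2:]@ey/1000,Rt[2:]@ey/1000
    o=ex*(xe+.1)+ey*(yl+yr)/2
    print("origin",o,"width",abs(yl-yr),"ap in logger",(ap[:2]-o)@ex,(ap[:2]-o)@ey,"seat",o-.058*ex)
s=dict(np.load("w2.npz"))
# held cell
T=R.from_quat(robot.state()["tool_rot"],scalar_first=True);e=robot.state()["eef_pos"]
hs=cv2.cvtColor(c["color"],cv2.COLOR_RGB2HSV);G=cv2.inRange(hs,(40,60,30),(90,255,255))
for col in(280,300,315,330,350):
    rr=np.nonzero(G[235:285,col])[0]+235
    # tangent planes: mid-angle ray
    print(col,rr.min(),rr.max(),T.inv().apply(at_z(c,(col,(rr.min()+rr.max())/2),e[2]-.167)-e))
for row in(255,260,265):
    cc=np.nonzero(G[row,250:380])[0]+250;print(row,cc.min(),cc.max(),[T.inv().apply(at_z(c,(x,row),e[2]-.163)-e) for x in(cc.min(),cc.max())])
E
python3 m.py
```

```text
[ 252  137  118   89 9461] ((498.8843078613281, 65.73711395263672), (123.59288024902344, 97.69349670410156), 73.49388885498047)
[[ 0.4345  0.0204]
 [ 0.5282 -0.0074]
 [ 0.5633  0.1111]
 [ 0.4696  0.1389]]
L [  0.9554  -0.2952 482.5435   6.3729] -17.168877
R [  0.9575  -0.2885 516.6734 124.6935] -16.768564
T [  0.2869   0.958  451.1703  76.0527] 73.32579
[0.4363 0.0231 0.01  ]
[0.4707 0.1384 0.01  ]
origin [0.5479 0.0503] width 0.12310747651097781 ap in logger 0.05600260241289506 0.024438502545220963 seat [0.4926 0.0677]
origin [0.548  0.0507] width 0.12312922566387077 ap in logger 0.056249483331226195 0.02350694786173094 seat [0.4925 0.0677]
origin [0.5481 0.0512] width 0.12314159804951522 ap in logger 0.05648446524645706 0.022573603033150383 seat [0.4925 0.0676]
280 246 272 [ 0.0012 -0.0137  0.167 ]
300 251 272 [-0.     -0.0035  0.167 ]
315 254 272 [-0.0008  0.0041  0.167 ]
330 255 272 [-0.0011  0.0117  0.167 ]
350 253 272 [-0.0006  0.0219  0.167 ]
255 265 361 [array([ 0.0055, -0.0205,  0.163 ]), array([0.0058, 0.0265, 0.163 ])]
260 265 361 [array([ 0.0026, -0.0207,  0.163 ]), array([0.003 , 0.0267, 0.163 ])]
265 265 361 [array([-0.0002, -0.0209,  0.163 ]), array([0.0001, 0.0269, 0.163 ])]
```

```bash
python3 - <<'E'
from h import *
delta((0.4926,.0645,.245),np.radians(73.2))
E
```

```text
move [ 1.00e-04 -3.50e-03  1.13e-01] [-0.0006 -0.0002 -0.0027]
```

Converted, 0.113 m / 0.75 = 0.1507, 0.06 m / 0.75 = 0.08.

Request:
apply_moves:
  motion:
    - [[0.6, 0, -0.0047, 0.08, 0, 0, 0], [0.6, 0, -0.0047, 0.1507, 0, 0, 0], [0.6, 0, -0.0047, 0.1507, 0, 0, 0]]
  force: 70

```text
clock: 6.72
eef_pos: [0.4912, 0.0646, 0.2423]
tool_rot: [-0.004, 0.147, 0.989, -0.0]
ft_force: [-0.3, 0.6, 0.7]
finger_gap: 0.0475
grip_force: 73.5
```

```bash
python3 - <<'E'
from h import *
c=cap("wrist");cv2.imwrite("pics/w3.png",cv2.resize(c["color"][130:330,200:430,::-1],(690,600),interpolation=3));s=robot.state();print(s["eef_pos"],s["ft_force"])
delta((0.4926,.0645,.200),np.radians(73.2))
E
```

```text
[0.49247227 0.0652974  0.24495454] [0.63915073 0.15004855 0.57548047]
move [-0.0005 -0.0007  0.045 ] [-0.0003 -0.003  -0.0011]
```

View pics/w3.png

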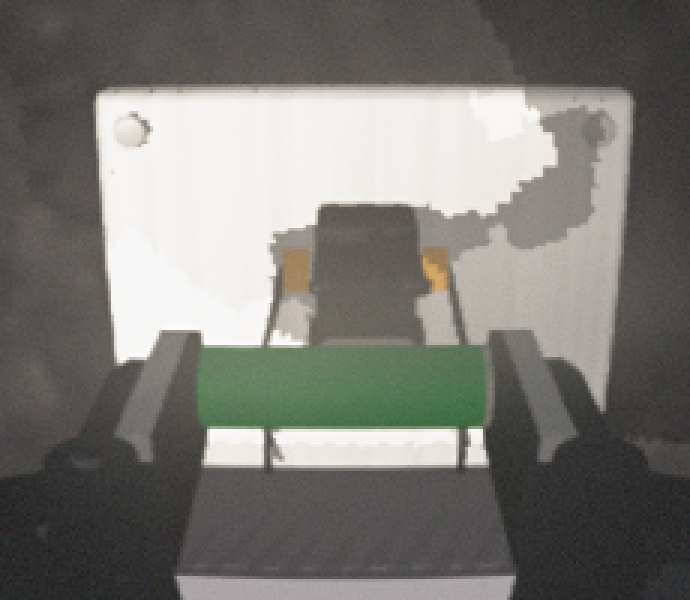

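The clip centre is at crop column 367 and the cell centre at 345. The cell is therefore about 4 mm off along y, because I mixed camera and state readings while the arm was still settling. I'll correct this and measure again.

Converted, 0.004 m / 0.75 = 0.0053.

Request:
apply_moves:
  motion:
    - [[0.6, 0, 0.0053, 0, 0, 0, 0], [0.6, 0, 0.0053, 0, 0, 0, 0], [0.6, 0, 0.0053, 0, 0, 0, 0]]

```text
clock: 7.15
eef_pos: [0.4943, 0.0697, 0.2464]
tool_rot: [0.001, 0.146, 0.989, -0.0]
ft_force: [0.6, 0.0, 0.0]
finger_gap: 0.0478
grip_force: 73.5
```

```bash
python3 - <<'E'
from h import *
np.set_printoptions(precision=4,suppress=True)
s=robot.state();c=cap("wrist");s2=robot.state();print(s["eef_pos"],s2["eef_pos"],s2["tool_rot"])
K=c["intrinsics"];Rc=np.array([[0,1,0],[-.957,0,-.2902],[-.2902,0,.957]]);t=np.array([.0727,0,.0309])
def tz(uv,z):
    x=(uv[0]-K[0,2])/K[0,0];y=(uv[1]-K[1,2])/K[1,1];r=np.hypot(x,y)
    d=Rc.T@np.array([x/r*np.sin(r),y/r*np.sin(r),np.cos(r)]);return t+d*(z-t[2])/d[2]
g=cv2.cvtColor(c["color"],cv2.COLOR_RGB2GRAY);h=s2["eef_pos"][2]
top=[]
for x in range(245,400,5):
    col=g[140:200,x].astype(int);j=np.argmax(np.diff(col));top.append((x,140+j+.5))
top=np.array(top)
Q=np.array([tz(p,h-.010)[:2] for p in top]);print("edge tool x,y",Q[::4])
ok=abs(Q[:,0]-np.median(Q[:,0]))<.004;f=np.polyfit(Q[ok,1],Q[ok,0],1);print("edge x at y0",f[1],"slope",f[0])
for row in(175,185,195):
    r=g[row,:].astype(int);l=200+np.argmax(np.diff(r[200:300]));rr=350+np.argmin(np.diff(r[350:430]));print(row,l,rr,tz((l+.5,row),h-.01),tz((rr+.5,row),h-.01))
hs=cv2.cvtColor(c["color"],cv2.COLOR_RGB2HSV);G=cv2.inRange(hs,(40,60,30),(90,255,255))
for col in(280,300,315,330,350):
    rr=np.nonzero(G[225:290,col])[0]+225;print(col,rr.min(),rr.max(),tz((col,(rr.min()+rr.max())/2),.167))
rr=np.nonzero(G[258,230:400])[0]+230;print(rr.min(),rr.max(),tz((rr.mean(),258),.165))
E
```

```text
[0.4943 0.0697 0.2464] [0.4942 0.0696 0.2461] [ 0.0007  0.1464  0.9892 -0.0001]
edge tool x,y [[ 0.042  -0.0473]
 [ 0.0417 -0.0335]
 [ 0.0423 -0.0199]
 [ 0.0422 -0.0065]
 [ 0.0422  0.0069]
 [ 0.0423  0.0203]
 [ 0.0411  0.0339]
 [ 0.042   0.0477]]
edge x at y0 0.04191161673848885 slope -0.0008219403834454628
175 224 400 [ 0.0265 -0.063   0.2361] [0.0264 0.0597 0.2361]
185 225 378 [ 0.0193 -0.0628  0.2361] [0.0191 0.0443 0.2361]
195 226 398 [ 0.0119 -0.0626  0.2361] [0.0119 0.0593 0.2361]
280 249 271 [-0.0015 -0.0173  0.167 ]
300 248 271 [-0.0011 -0.0073  0.167 ]
315 246 272 [-0.0007  0.0001  0.167 ]
330 247 272 [-0.0011  0.0076  0.167 ]
350 246 271 [-0.0006  0.0176  0.167 ]
266 361 [ 0.0009 -0.0006  0.165 ]
```

Converted, 0.04 m / 0.75 = 0.0533, 0.037 m / 0.75 = 0.0493.

Request:
apply_moves:
  motion:
    - [[0.6, 0, -0.0013, 0.016, 0, 0, 0], [0.6, 0, -0.0013, 0.0293, 0, 0, 0], [0.6, 0, -0.0013, 0.04, 0, 0, 0], [0.6, 0, -0.0013, 0.0493, 0, 0, 0], [0.6, 0, -0.0013, 0.0533, 0, 0, 0]]
  force: 90

```text
clock: 7.82
eef_pos: [0.4939, 0.0688, 0.205]
tool_rot: [0.0, 0.146, 0.989, 0.0]
ft_force: [1.2, -0.4, 2.8]
finger_gap: 0.0469
grip_force: 94.2
```

Converted, 0.006 m / 0.75 = 0.008, 0.005 m / 0.75 = 0.0067.

Request:
apply_moves:
  motion:
    - [[0.6, 0, 0, 0.004, 0, 0, 0], [0.6, 0, 0, 0.0067, 0, 0, 0], [0.6, 0, 0, 0.008, 0, 0, 0], [0.6, 0, 0, 0.008, 0, 0, 0]]

```text
clock: 8.32
eef_pos: [0.4939, 0.0688, 0.2001]
tool_rot: [0.0, 0.146, 0.989, -0.0]
ft_force: [-2.3, -0.4, 13.9]
finger_gap: 0.0468
grip_force: 95.3
```

Converted, 0.003 m / 0.75 = 0.004, 0.002 m / 0.75 = 0.0027.

Request:
apply_moves:
  motion:
    - [[0.6, 0, 0, 0.0027, 0, 0, 0], [0.6, 0, 0, 0.004, 0, 0, 0], [0.6, 0, 0, 0.004, 0, 0, 0]]

```text
clock: 8.7
eef_pos: [0.4942, 0.0692, 0.1995]
tool_rot: [0.001, 0.146, 0.989, -0.001]
ft_force: [-17.5, -5.4, 53.6]
finger_gap: 0.0467
grip_force: 99.4
```

```bash
python3 - <<'E'
from h import *
c=cap("wrist");a=cv2.resize(c["color"][150:310,230:400,::-1],(510,480),interpolation=3)
d=cap("side");b=cv2.resize(d["color"][185:245,255:325,::-1],(280,240),interpolation=3);b=cv2.copyMakeBorder(b,0,240,0,0,0)
cv2.imwrite("pics/w4.png",np.hstack([a,b]))
E
```

```text
(no output)
```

View pics/w4.png

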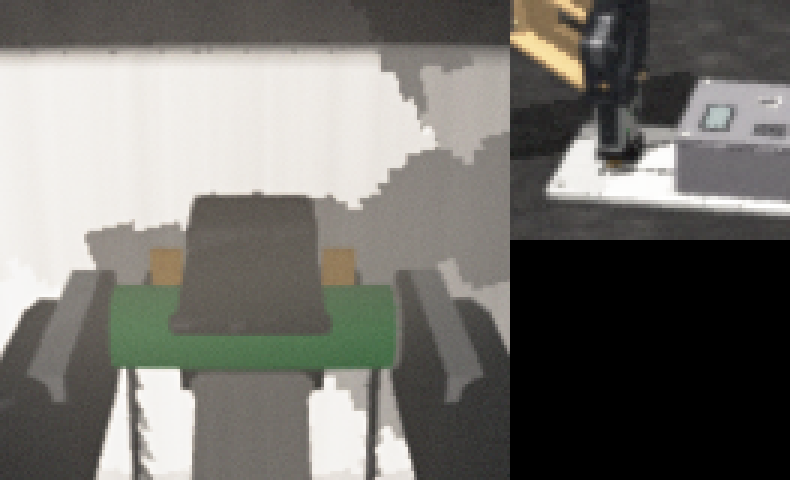

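The cell lies in the clip, which covers its middle (crop about (250,325)). The force rose sharply at seat height, so it is bottomed. I'll relieve the push and release.

Converted, -0.003 m / 0.75 = -0.004.

Request:
apply_moves:
  motion:
    - [[0.6, 0, 0, -0.004, 0, 0, 0], [0.35, 0, 0, -0.004, 0, 0, 0], [0.2, 0, 0, -0.004, 0, 0, 0], [0.2, 0, 0, -0.004, 0, 0, 0], [0.2, 0, 0, -0.004, 0, 0, 0]]

```text
clock: 9.43
eef_pos: [0.4935, 0.0687, 0.199]
tool_rot: [-0.0, 0.146, 0.989, -0.0]
ft_force: [-0.0, -1.0, -0.3]
finger_gap: 0.0686
grip_force: 0.0
```

Converted, -0.19 m / 0.75 = -0.2533, -0.15 m / 0.75 = -0.2.

Request:
apply_moves:
  motion:
    - [[0.2, 0, 0, -0.04, 0, 0, 0], [0.2, 0, 0, -0.12, 0, 0, 0], [0, 0, 0, -0.2, 0, 0, 0], [0, 0, 0, -0.2533, 0, 0, 0], [0, 0, 0, -0.2533, 0, 0, 0]]

```text
clock: 10.05
eef_pos: [0.4942, 0.0692, 0.3921]
tool_rot: [0.003, 0.146, 0.989, 0.0]
ft_force: [-0.2, -0.0, -1.2]
finger_gap: 0.0853
grip_force: 0.0
```

```bash
cat > tc.py <<'E'
from h import *
np.set_printoptions(precision=4,suppress=True)
def settled(n="wrist"):
    c=cap(n);return c
E
python3 - <<'E'
from tc import *
c=cap("wrist");save(c,"w5.png");np.savez("w5.npz",**c)
cv2.imwrite("pics/w5c.png",cv2.resize(c["color"][100:300,200:600,::-1],(800,400),interpolation=3))
E_=c["extrinsics"];print("cam",-E_[:3,:3].T@E_[:3,3],robot.state()["eef_pos"])
for st,ce,m in green(c): print(st,ce,at_z(c,ce,.033),np.median(cloud(c,m),0))
for q,z in(("aperture",.056),("logger",0),("red_driver",.104),("driver_grip",.146),("yellow_driver",.104),("cell_center",.033)):
    for l in robot.place_of("wrist",q)[:1]:
        p=l["point"];print(q,p,l["confidence"],at_z(c,(p[1],p[0]),z))
E
```

```text
cam [0.4224 0.0901 0.3609] [0.4937 0.0688 0.3901]
[260   0  63  33 880] [287.8852  11.4875] [0.3172 0.093  0.033 ] [0.3069 0.09   0.0016]
[292 168  43  11 380] [311.7289 172.5105] [0.4921 0.0661 0.033 ] [0.4911 0.066  0.0391]
aperture [276.7, 331.2] 0.9 [0.61   0.0535 0.056 ]
logger [213.9, 311.9] 0.97 [0.5494 0.0485 0.    ]
red_driver [121.6, 510.5] 0.91 [0.4808 0.2665 0.104 ]
driver_grip [132.8, 531.4] 0.62 [0.4849 0.2585 0.146 ]
yellow_driver [75.3, 567.4] 0.89 [0.4477 0.3586 0.104 ]
cell_center [173.5, 315.6] 0.55 [0.4943 0.0698 0.033 ]
```

View pics/w5c.png

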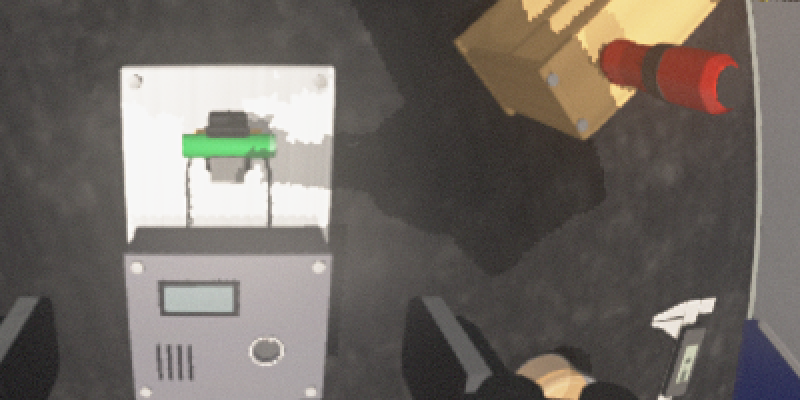

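The cell lies across the clip at crop (228,146), in line with the seat, and the hole is at full-image (332,276). I'll check numerically that the jaw overlaps the cell.

```bash
python3 - <<'E'
from tc import *
c=dict(np.load("w5.npz"));c["fish"]=True
g=green(c,60);m=[x for x in g if 150<x[1][1]<190][0][2]
for u in range(292,336,3):
    r=np.nonzero(m[:,u])[0];print(u,r.min() if len(r) else None,r.max() if len(r) else None,end="; ")
print()
z=c["range_z"];w=np.zeros(z.shape,bool);w[150:200,285:345]=1
# height map in logger frame
P=cloud(c,w);yaw=np.radians(-16.8);ex=np.array([np.cos(yaw),np.sin(yaw)]);ey=np.array([-ex[1],ex[0]])
o=np.array([.5480,.0508]);L=np.c_[(P[:,:2]-o)@ex,(P[:,:2]-o)@ey,P[:,2]]*1000
for lo,hi in((-22,-14),(-9,9),(14,22)):
    k=(L[:,1]>lo)&(L[:,1]<hi);print(lo,hi,[(b,round(float(np.median(L[k&(abs(L[:,0]-b)<1.5),2])),1)) for b in range(-80,-36,3) if (k&(abs(L[:,0]-b)<1.5)).any()])
E
```

```text
292 167 178; 295 167 178; 298 167 178; 301 167 178; 304 169 178; 307 169 177; 310 169 177; 313 169 177; 316 169 177; 319 169 177; 322 169 178; 325 167 178; 328 167 178; 331 167 178; 334 167 177; 
-22 -14 [(-80, 10.2), (-77, 9.6), (-74, 10.4), (-71, 9.9), (-68, 9.7), (-65, 11.0), (-62, 35.8), (-59, 39.8), (-56, 39.6), (-53, 38.2), (-47, 11.9), (-44, 10.0), (-41, 9.6), (-38, 10.2)]
-9 9 [(-80, 9.9), (-77, 10.0), (-74, 24.1), (-71, 57.0), (-68, 31.0), (-65, 46.9), (-62, 38.4), (-59, 39.7), (-56, 39.0), (-53, 42.7), (-50, 48.4), (-47, 54.5), (-44, 57.8)]
14 22 [(-80, 10.0), (-77, 9.3), (-74, 10.1), (-71, 9.8), (-68, 9.9), (-65, 10.4), (-62, 37.1), (-59, 39.7), (-56, 39.5), (-53, 38.2), (-44, 10.4), (-41, 9.6), (-38, 10.1)]
```

Cell top is at 39.8 mm at logger x -58, and the jaw nose sits at x -53, so the cell is home and the jaw closed. Next is the screwdriver.

Converted, 0.182 m / 0.75 = 0.2427, 0.0635 m / 0.75 = 0.0847, 0.8 rad / 1.5708 = 0.5093.

Request:
apply_moves:
  motion:
    - [[0, 0.0847, 0.2427, -0.04, 0, 0, 0.5093], [0, 0.0847, 0.2427, -0.04, 0, 0, 0.5093], [0, 0.0847, 0.2427, -0.04, 0, 0, 0.5093], [0, 0.0847, 0.2427, -0.04, 0, 0, 0.5093], [0, 0.0847, 0.2427, -0.04, 0, 0, 0.5093]]

```text
clock: 11.02
eef_pos: [0.4842, 0.2647, 0.419]
tool_rot: [-0.001, 0.52, 0.854, 0.0]
ft_force: [-0.1, -1.1, 0.2]
finger_gap: 0.0854
grip_force: 0.0
```

Request:
apply_moves:
  motion:
    - [[0, 0, 0, 0, 0, 0, 0]]

```text
clock: 11.15
eef_pos: [0.4854, 0.2616, 0.4186]
tool_rot: [-0.0, 0.519, 0.855, -0.0]
ft_force: [-0.1, 0.3, -0.6]
finger_gap: 0.0852
grip_force: 0.0
```

```bash
python3 - <<'E'
from tc import *
c=cap("wrist");save(c,"w6.png");np.savez("w6.npz",**c);s=robot.state();print(s["eef_pos"],s["tool_rot"],s["q"])
for q,z in(("red_driver",.104),("driver_grip",.146),("yellow_driver",.104),("aperture",.056)):
    for l in robot.place_of("wrist",q)[:1]:
        p=l["point"];print(q,p,l["confidence"],at_z(c,(p[1],p[0]),z))
P=cloud(c);k=(abs(P[:,2]-.190)<.006)&(np.hypot(P[:,0]-.486,P[:,1]-.262)<.04);print(k.sum(),np.median(P[k],0),P[k].min(0),P[k].max(0))
k=(abs(P[:,2]-.104)<.005)&(np.hypot(P[:,0]-.46,P[:,1]-.30)<.12);print("board",k.sum(),cv2.minAreaRect((P[k][:,:2]*1000).astype(np.float32)))
k=(abs(P[:,2]-.177)<.006)&(np.hypot(P[:,0]-.45,P[:,1]-.335)<.04);print("yellow top",k.sum(),np.median(P[k],0))
E
```

```text
[0.4856 0.2611 0.4187] [-0.0002  0.5188  0.8549 -0.0004] [ 0.1901  0.2753 -0.9037  1.6007  0.2195  1.3735 -0.2588]
red_driver [174.0, 314.4] 0.71 [0.4789 0.2702 0.104 ]
driver_grip [200.0, 314.3] 0.92 [0.4846 0.2592 0.146 ]
yellow_driver [303.1, 287.0] 0.75 [0.5193 0.1257 0.104 ]
aperture [342.5, 325.3] 0.88 [0.61   0.0514 0.056 ]
643 [0.4861 0.2599 0.1882] [0.4765 0.2478 0.184 ] [0.4966 0.2695 0.1905]
board 4823 ((469.21044921875, 294.1640625), (44.78999328613281, 149.5889892578125), 26.265522003173828)
yellow top 1505 [0.4517 0.3296 0.1779]
```

View pics/w6.png

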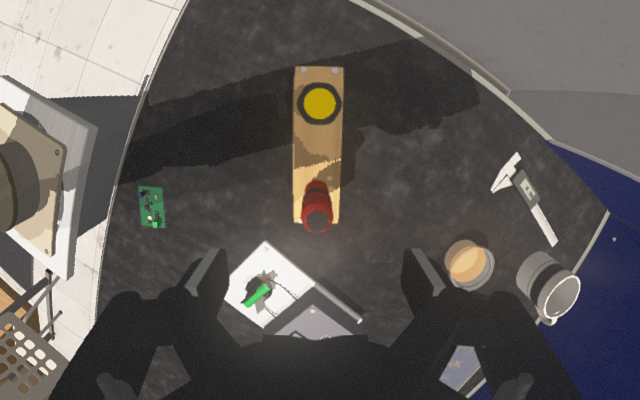

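The wrist view shows the red handle top at (316,218) between the open fingers, with yellow well behind at (320,103).

Converted, 0.115 m / 0.75 = 0.1533, 0.085 m / 0.75 = 0.1133.

Request:
apply_moves:
  motion:
    - [[0, -0.0027, 0, 0.0533, 0, 0, 0], [0, -0.0027, 0, 0.1133, 0, 0, 0], [0, -0.0027, 0, 0.1533, 0, 0, 0], [0, -0.0027, 0, 0.1533, 0, 0, 0]]

```text
clock: 11.9
eef_pos: [0.486, 0.2586, 0.3025]
tool_rot: [-0.001, 0.52, 0.854, -0.002]
ft_force: [-1.1, -0.5, 0.9]
finger_gap: 0.0855
grip_force: 0.0
```

Request:
apply_moves:
  motion:
    - [[0.9, 0, 0, 0, 0, 0, 0], [0.9, 0, 0, 0, 0, 0, 0], [0.9, 0, 0, 0, 0, 0, 0], [0.9, 0, 0, 0, 0, 0, 0], [0.9, 0, 0, 0, 0, 0, 0]]
  force: 60

```text
clock: 12.52
eef_pos: [0.4866, 0.2596, 0.305]
tool_rot: [0.0, 0.52, 0.854, 0.0]
ft_force: [-0.6, -0.6, 6.3]
finger_gap: 0.0209
grip_force: 58.5
```

Converted, -0.13 m / 0.75 = -0.1733, -0.09 m / 0.75 = -0.12.

Request:
apply_moves:
  motion:
    - [[0.9, 0, 0, -0.0533, 0, 0, 0], [0.9, 0, 0, -0.12, 0, 0, 0], [0.9, 0, 0, -0.1733, 0, 0, 0], [0.9, 0, 0, -0.1733, 0, 0, 0], [0.9, 0, 0, -0.1733, 0, 0, 0]]
  force: 80

```text
clock: 13.15
eef_pos: [0.4863, 0.2593, 0.4335]
tool_rot: [-0.0, 0.52, 0.854, -0.0]
ft_force: [-0.3, -0.1, -1.7]
finger_gap: 0.0203
grip_force: 79.3
```

```bash
python3 - <<'E'
from tc import *
s=robot.state();yaw=np.radians(-16.8);o=np.array([.5480,.0508])
ex=np.array([np.cos(yaw),np.sin(yaw)]);ey=np.array([-ex[1],ex[0]]);ap=o+.056*ex+.022*ey;print("ap",ap,s["eef_pos"],s["finger_gap"])
delta((*ap,.435),np.radians(27.5)); delta((*ap,.435),np.radians(73.2))
c=cap("wrist");
for l in robot.place_of("wrist","driver_tip")[:2]: print(l["point"],l["confidence"])
E
```

```text
ap [0.608  0.0557] [0.4863 0.2593 0.4335] 0.020313809394839375
move [-0.2368  0.0146 -0.0014] [-0.0008  0.0003 -0.003 ]
move [-0.2368  0.0146 -0.0014] [-0.0009 -0.0001 -0.8007]
[191.9, 314.0] 0.92
```

Converted, -0.237 m / 0.75 = -0.316, -0.18 m / 0.75 = -0.24.

Request:
apply_moves:
  motion:
    - [[0.9, -0.08, 0.0053, 0, 0, 0, 0], [0.9, -0.16, 0.0093, 0, 0, 0, 0], [0.9, -0.24, 0.0147, 0, 0, 0, 0], [0.9, -0.316, 0.0193, 0, 0, 0, 0], [0.9, -0.316, 0.0193, 0.02, 0, 0, 0]]

```text
clock: 13.88
eef_pos: [0.6101, 0.0501, 0.4176]
tool_rot: [-0.0, 0.524, 0.852, -0.001]
ft_force: [-0.3, 0.3, -1.3]
finger_gap: 0.0205
grip_force: 79.3
```

Converted, 0.03 m / 0.75 = 0.04, 0.02 m / 0.75 = 0.0267.

Request:
apply_moves:
  motion:
    - [[0.9, 0, 0, 0.0267, 0, 0, 0], [0.9, 0, 0, 0.04, 0, 0, 0], [0.9, 0, 0, 0.04, 0, 0, 0]]

```text
clock: 14.25
eef_pos: [0.6075, 0.0566, 0.3883]
tool_rot: [-0.001, 0.519, 0.855, -0.0]
ft_force: [-0.9, -0.0, -0.1]
finger_gap: 0.0208
grip_force: 79.3
```

```bash
python3 - <<'E'
from tc import *
s=robot.state();c=cap("wrist");np.savez("w7.npz",**c);print(s["eef_pos"],s["tool_rot"],s["ft_force"])
cv2.imwrite("pics/w7.png",cv2.resize(c["color"][120:320,215:415,::-1],(600,600),interpolation=3))
for n in("wrist","scene","side"):
    if n!="wrist": c=cap(n)
    for q in("driver_tip","aperture"):
        for l in robot.place_of(n,q)[:1]:
            p=l["point"];z=.056 if q=="aperture" else s["eef_pos"][2]-.292;print(n,q,p,l["confidence"],at_z(c,(p[1],p[0]),z))
E
```

```text
[0.6075 0.0566 0.3883] [-0.0006  0.5192  0.8546 -0.0005] [-0.9388 -0.0466 -0.1227]
wrist driver_tip [189.6, 312.4] 0.95 [0.6035 0.0565 0.0963]
wrist aperture [181.6, 317.5] 0.59 [0.6091 0.0562 0.056 ]
scene driver_tip [208.5, 297.2] 0.56 [0.6135 0.058  0.0963]
scene aperture [215.7, 297.8] 0.79 [0.6188 0.0512 0.056 ]
side driver_tip [198.4, 320.9] 0.62 [0.6154 0.0528 0.0963]
side aperture [210.2, 318.3] 0.83 [0.6088 0.0563 0.056 ]
```

View pics/w7.png

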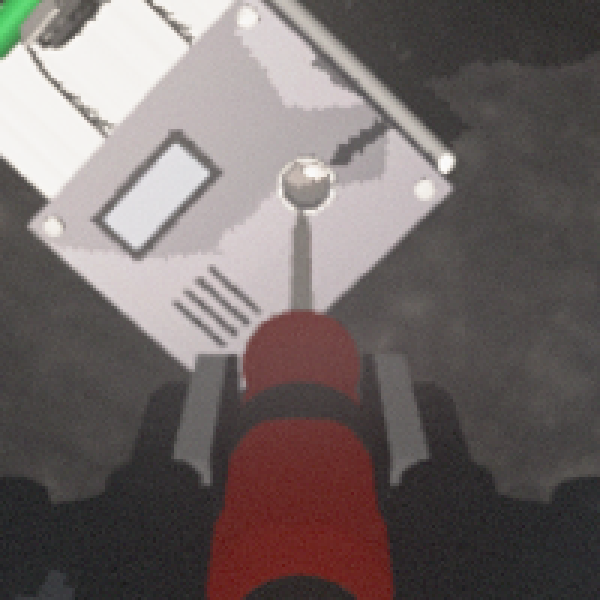

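The crop shows the tip at about full-image (315.8,189.4) and the hole centre at (317,182).

```bash
python3 - <<'E'
from tc import *
c=dict(np.load("w7.npz"));c["fish"]=True;s=robot.state();T=R.from_quat(s["tool_rot"],scalar_first=True);print(s["eef_pos"])
E=c["extrinsics"];cam=-E[:3,:3].T@E[:3,3];print("cam in tool",T.inv().apply(cam-s["eef_pos"]))
g=cv2.cvtColor(c["color"],cv2.COLOR_RGB2GRAY)
t=at_z(c,(315.8,189.4),s["eef_pos"][2]-.291);a=at_z(c,(317,182),.056);print(t,a)
print("tip tool",T.inv().apply(t-s["eef_pos"]),"ap tool",T.inv().apply(a-s["eef_pos"]),"move",T.inv().apply(a-t))
# hole centre by bright ring / ellipse
m=cv2.createCLAHE(3).apply(g)[160:205,295:340]
h=cv2.HoughCircles(cv2.resize(m,None,fx=4,fy=4,interpolation=3),cv2.HOUGH_GRADIENT,1,40,param1=120,param2=20,minRadius=22,maxRadius=46);print(h is not None and h[0][:3]/4+[295,160,0])
E
```

```text
[0.6082 0.0556 0.3895]
cam in tool [ 0.0753 -0.0015  0.032 ]
[0.6058 0.0586 0.0985] [0.6088 0.0556 0.056 ]
tip tool [ 0.0038 -0.0009  0.291 ] ap tool [-0.0002  0.0004  0.3335] move [-0.004   0.0013  0.0425]
[[316.375 181.375   8.6  ]]
```

Converted, 0.03 m / 0.75 = 0.04, -0.0025 m / 0.75 = -0.0033.

Request:
apply_moves:
  motion:
    - [[0.9, -0.0033, 0.0013, 0.02, 0, 0, 0], [0.9, -0.0033, 0.0013, 0.04, 0, 0, 0], [0.9, -0.0033, 0.0013, 0.04, 0, 0, 0], [0.9, -0.0033, 0.0013, 0.04, 0, 0, 0]]

```text
clock: 15.2
eef_pos: [0.6102, 0.0539, 0.3593]
tool_rot: [-0.0, 0.52, 0.854, 0.0]
ft_force: [-0.6, 0.2, -1.7]
finger_gap: 0.0209
grip_force: 79.3
```

```bash
python3 - <<'E'
from tc import *
s=robot.state();c=cap("wrist");print(s["eef_pos"],s["tool_rot"],s["ft_force"]);np.savez("w8.npz",**c)
cv2.imwrite("pics/w8.png",cv2.resize(c["color"][140:240,265:365,::-1],(600,600),interpolation=3))
E
```

```text
[0.6102 0.0539 0.3593] [-0.0001  0.52    0.8542  0.    ] [-0.642   0.2283 -1.688 ]
```

View pics/w8.png

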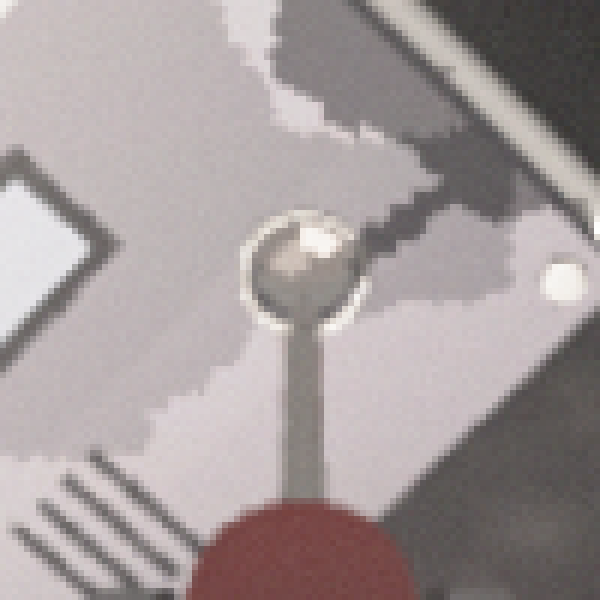

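The ring centre is at (315.8,185.2). The blade is centred on it in columns, and along the tool x it agrees to within a millimetre. I descend through the hole.

Converted, 0.036 m / 0.75 = 0.048, 0.03 m / 0.75 = 0.04.

Request:
apply_moves:
  motion:
    - [[0.9, 0, 0, 0.016, 0, 0, 0], [0.9, 0, 0, 0.0293, 0, 0, 0], [0.9, 0, 0, 0.04, 0, 0, 0], [0.9, 0, 0, 0.048, 0, 0, 0], [0.9, 0, 0, 0.048, 0, 0, 0]]

```text
clock: 15.88
eef_pos: [0.6101, 0.0538, 0.3231]
tool_rot: [-0.0, 0.52, 0.854, -0.0]
ft_force: [-1.9, -1.0, 3.0]
finger_gap: 0.0204
grip_force: 79.6
```

Converted, 0.004 m / 0.75 = 0.0053, 0.002 m / 0.75 = 0.0027.

Request:
apply_moves:
  motion:
    - [[0.9, 0, 0, 0.0027, 0, 0, 0], [0.9, 0, 0, 0.0053, 0, 0, 0], [0.9, 0, 0, 0.0053, 0, 0, 0]]

```text
clock: 16.25
eef_pos: [0.6102, 0.0539, 0.3195]
tool_rot: [0.0, 0.52, 0.854, 0.0]
ft_force: [-0.9, -0.2, 3.9]
finger_gap: 0.0206
grip_force: 79.9
```

Converted, 0.002 m / 0.75 = 0.0027.

Request:
apply_moves:
  motion:
    - [[0.9, 0, 0, 0.0027, 0, 0, 0], [0.9, 0, 0, 0.0027, 0, 0, 0], [0.9, 0, 0, 0.0027, 0, 0, 0]]

```text
clock: 16.62
eef_pos: [0.6103, 0.054, 0.3185]
tool_rot: [0.001, 0.52, 0.854, 0.0]
ft_force: [-2.7, -0.6, 11.5]
finger_gap: 0.021
grip_force: 81.0
```

Converted, 0.001 m / 0.75 = 0.0013.

Request:
apply_moves:
  motion:
    - [[0.9, 0, 0, 0.0013, 0, 0, 0], [0.9, 0, 0, 0.0013, 0, 0, 0], [0.9, 0, 0, 0.0013, 0, 0, 0]]

```text
clock: 17.0
eef_pos: [0.6104, 0.0541, 0.3182]
tool_rot: [0.001, 0.52, 0.854, 0.0]
ft_force: [-4.5, -1.4, 17.9]
finger_gap: 0.0204
grip_force: 81.9
```

Request:
apply_moves:
  motion:
    - [[0.9, 0, 0, 0, 0, 0, 0], [0.9, 0, 0, 0, 0, 0, 0], [0.9, 0, 0, 0, 0, 0, 0], [0.9, 0, 0, 0, 0, 0, 0]]

```text
clock: 17.5
eef_pos: [0.6104, 0.0541, 0.3183]
tool_rot: [0.001, 0.52, 0.854, 0.0]
ft_force: [-4.9, -1.3, 17.0]
finger_gap: 0.0207
grip_force: 81.9
```

```bash
python3 - <<'E'
from tc import *
s=robot.state();print(s["eef_pos"],s["ft_force"],s["grip_force"])
if s["ft_force"][2]>6: print(robot.job_done())
E
```

```text
[0.6104 0.0541 0.3183] [-4.9244 -1.3195 17.0041] 81.8933379650116
the job is handed in; nothing more can be done
None
```

I handed the job in at 17.5 s: by my measurements the cell is home in the clip with the jaw closed and released, and the long screwdriver is still gripped, holding the reset button fully down at about 17 N; no verdict came back.

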